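# Hang the blue lipped bin on the louvered desk rail

### The job

Tidy the calligraphy table: pick up the blue bin by its wooden grip, lift it over the steel top rail of the louvered stand and lower it on the stand's front (slatted, open) side so that its hooked lip drops behind the rail. Leave it hanging there by its lip, upright and still, with its whole lip on the rail, and do not disturb the red bin or the tea cup.

Things in the scene. Friction and masses are not known exactly. Their poses are not given: they have to be found in the camera images.
- blue_bin: Loose blue bin, 0.2-0.35 kg (sizes in mm). Tub 80 (x) x 110 (y) x 75 high; origin: centre of its underside, z up. Hooked lip on its +x side, 100 long in y: level flange (underside z 73) ending in a downturn at x 70-74, lower edge z 50; the slot behind the tub's rear face (x 40) is 30 wide. Wooden grip: upright plate, x 0 to 12, 60 long in y (centred), from z 72 to 118; pinch it along x from above.
- red_bin: Loose red plastic bin of the same shape, size and frame as the blue one, standing on the table; the two bins may swap places. Not to be moved.
- rail (a point): Middle of the top edge (130 mm above the table) of the fixed louvered stand's steel rail, 8 thick in x, 270 long in y; nothing rises above it. x points level from front to back, z up. Foot and struts are on the back. The bin hangs on the front (-x), axes along the rail's, its underside 57 mm above the table, its rear face against the slats, which lie in the rail's plane.
- tea_cup: Loose white ceramic tea cup, 76 mm across, 70 high, standing on a bamboo tray 12 thick, 120 x 180. Origin: centre of its underside; z up. Not to be moved.
Mind the look-alikes: they are no part of the job. Of the things like the blue_bin, leave any that is black or pink; of the rest the larger one is meant.

How it is judged:
By the outcome, as a careful person would: the job done as asked, in the order asked, and still so for the second after the job is handed in, with the robot touching nothing.
It also fails if it takes over 51 s, if anything falls off the work surface, if the arm or the gripper's body presses on something with over 40 N, if the wrist force passes 120 N, or if a joint passes its speed limit or range.

### The arm

A 6-joint arm with a two-finger parallel gripper is mounted at the origin on the work surface. World frame = base frame: x ahead of the robot, y to its left, z up, the work surface at z = 0. Lengths are in m, angles in degrees, forces in N, time in s.
With the tool pointing down it reaches from about 0.3 to 0.75 m from the base axis. Payload 8.5 kg.
Tool frame: the origin (TCP) lies midway between the tips of the shut fingers; the grasp point (between the pads) lies 19 mm behind it; z points along the fingers, y is the line along which they close (so a half turn about z gives the same grasp; the last joint's range is limited). The gripper opens to 85 mm and grips with 20 to 120 N. Pads are 22 mm wide; open, the fingers measure 114 mm over their backs; the gripper's body (76 mm by 85 mm) begins 54 mm behind the grasp point. The pads swing forward as they close: fully open they stand 13 mm farther back than shut.
Start: joints at [55.331, 21.807, 74.336, -0, 83.858, -12.336], TCP at [0.209, 0.509, 0.194] pointing down, gripper open.
Joint ranges: [-178.18, 178.18], [-50.72, 133.34], [12.68, 142.11], [-81.47, 261.47], [9.98, 163.14], [-165.26, 165.26]. Speed limits (degrees/s): [136.94, 136.94, 180, 180, 180, 180].

### API

Orientations are given as a 3x3 rotation matrix whose columns are the frame's x, y, z axes.
In Python, from rig import env, get_image, close_job gives the robot as it stands.
- The arm moves only by the tool step_arm, never from a script. Its argument "targets" is a list of rows, each a list of 2 entries, a list of its own where there are three numbers: the shift along the tool's x, y, z as a fraction of full scale, then the turn, a rotation vector about the tool's x, y, z as a fraction of full scale. In form: [[[x, y, z], [wx, wy, wz]], ...]. A call has 1 to 10 rows; each row is the pose to reach, as a shift and turn from the pose commanded when the call began, along the tool's axes at that moment; what a row does not reach only later rows make up. Full scale, the value 1, is 0.3 m for a shift and 45 degrees for a turn. A row lasts 1/12 s, in which the tool goes at most 41.7 mm and 7.16 degrees, less where a joint would pass 70% of its speed; a pose out of reach is approached as far as the arm can. A call with a number of a shift or a turn outside -1 to 1 is refused whole. A call with a gripper value outside its range is refused whole. "jaw" is the finger opening in mm, from 0 to 85.4, set as the call begins (left out, the last holds). The fingers move at their own pace and stop on an object; "grip_force" is the grip in N (left out, the last holds). Time passes only in rows, so rows that repeat a pose let the fingers close. It gives the time, the measured TCP pose, the force, the opening and the grip force at its end, in the units of the state.
- env.observe(): the state, without advancing time (a new reading comes with each control period).
- get_image(name): name is "scene" or "top"; returns a dict with "img" (480x640x3 uint8, red, green, blue), "z_map" (480x640 float32, m along the optical axis (not along the pixel's ray), 0 where there is no reading), "intrinsics" (3x3 intrinsics, pixels), "rvec" (rotation vector, rad) and "tvec" (3), from world to camera coordinates, as OpenCV has them. Camera axes: x right, y down, z forward; pixel columns grow to the right and rows downward; lengths in m; the calibration is good to about 2 mm. A picture is of the moment at which its call begins.
- close_job(): hands the job in; it is judged then, once.
The state is a dict: "time_s": time; "q": joint angles; "qvel": joint speeds; "joint_efforts": joint torques, N m; "position": TCP position; "tool_rot": TCP orientation; "ft_force": force on the tool from outside, world axes, zero at the start; "wrist_torque": the same for the moment, N m; "grip_width": finger opening in m; "gripper_force": force on a finger pad.
Only numpy, scipy, OpenCV 4.12 (cv2) and the standard library are available. Lean on these libraries where they do the work, as an engineer would, in place of code of your own. Each camera call takes 0.05 s, during which the arm holds its last target. There are 200 camera calls.

## Working session

There is one attempt and no reset: what is moved stays moved. The work goes in short steps, Python scripts to look and compute and a tool call to move; the robot and the scene stay as the last step left them, time stands still between calls to the robot, and variables do not carry over. Pictures are saved under pics/ and viewed, at most 10 in all, crops included, and the job is handed in when it is done.

Besides the shell and the picture viewer there is one more tool, called after ">>>" as name(argument=value, ...) on one line, values as JSON. step_arm: Moves the arm, as the interface text tells. Its arguments: {"type":"object","properties":{"targets":{"type":"array","items":{"type":"array"}},"jaw":{"type":"number"},"grip_force":{"type":"number"}},"required":["targets"]}

```bash
mkdir -p pics
cat > h.py <<'E'
import numpy as np, cv2
from rig import env, get_image, close_job
def cloud(d):
    R,_=cv2.Rodrigues(np.array(d["rvec"],float)); t=np.array(d["tvec"],float).ravel(); K=np.array(d["intrinsics"])
    z=d["z_map"]; v,u=np.indices(z.shape)
    P=np.stack([(u-K[0,2])/K[0,0]*z,(v-K[1,2])/K[1,1]*z,z],-1)
    W=(P-t)@R; W[z==0]=np.nan
    return W
E
python3 - <<'E'
from h import *
for n in("scene","top"):
    d=get_image(n); cv2.imwrite(f"pics/{n}0.png",d["img"][...,::-1]); np.savez(f"{n}0.npz",**d)
s=env.observe(); print(s["position"],s["tool_rot"],s["time_s"],s["grip_width"])
E
```

```text
[0.2088352  0.50849738 0.1937696 ] [[-9.24972523e-01  3.80033246e-01 -7.51060309e-04]
 [ 3.80033871e-01  9.24971983e-01 -1.04274359e-03]
 [ 2.98432513e-04 -1.24993752e-03 -9.99999174e-01]] 0.1 0.08538078756069743
```

View pics/scene0.png

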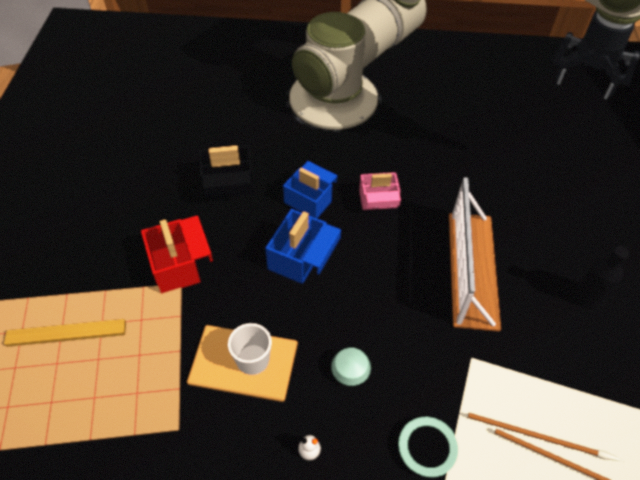

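View pics/top0.png

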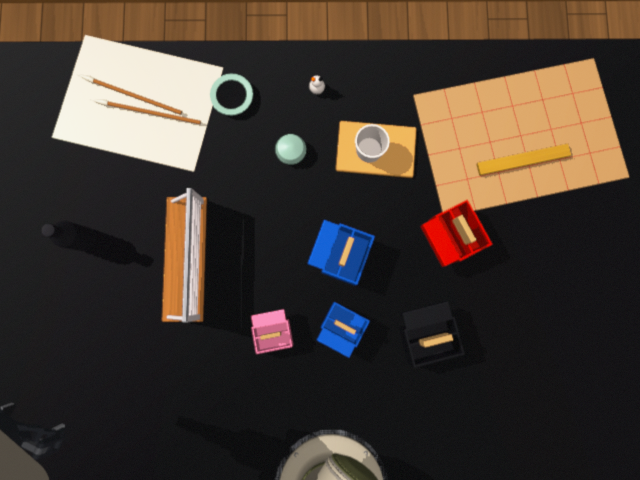

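The candidates in the top view are the large blue bin (342,252), small blue bin (344,329), pink bin (271,332), black bin (433,335) and red bin (457,233). I choose the large blue one at (342,252). The rail runs from about (190,190) to (190,320), with its foot on the image-left side, so the front faces image-right.

Run:
```python
from h import *
d=dict(np.load("top0.npz")); im=d["img"]; W=cloud(d)
cv2.imwrite("pics/crop.png",cv2.resize(im[170:370,150:510,::-1],None,fx=2.2,fy=2.2,interpolation=cv2.INTER_CUBIC))
print("cam",(-cv2.Rodrigues(d["rvec"])[0].T@d["tvec"].ravel()), d["z_map"][400,200])
for n in("top","scene"):
    d=dict(np.load(n+"0.npz")); im=d["img"]; W=cloud(d)
    hsv=cv2.cvtColor(im,cv2.COLOR_RGB2HSV)
    print(n,"table z",np.nanmedian(W[...,2]))
    b=((hsv[...,0]>100)&(hsv[...,0]<125)&(hsv[...,1]>150)&(hsv[...,2]>50)).astype(np.uint8)
    k,lab,st,ce=cv2.connectedComponentsWithStats(b)
    for i in range(1,k):
        if st[i,4]<150: continue
        p=W[lab==i]; p=p[np.isfinite(p[:,0])]
        m=p[(p[:,2]>.066)&(p[:,2]<.085)]
        r=cv2.minAreaRect(m[:,:2].astype(np.float32)) if len(m)>5 else None
        print(" blue",st[i],ce[i],np.median(p,0),len(m),r,p[:,2].max())
        # grip
        x0,y0,w,h=st[i,:4]; reg=np.zeros(b.shape,bool); reg[y0-12:y0+h,x0:x0+w]=1
        g=W[reg&(W[...,2]>.1)]
        if len(g)>5: print("  grip",len(g),np.nanmean(g,0),cv2.minAreaRect(g[:,:2].astype(np.float32)),g[:,2].max())
    # rail
    c=(150,230,175,335) if n=="top" else (435,505,170,340)
    reg=np.zeros(b.shape,bool); reg[c[2]:c[3],c[0]:c[1]]=1
    g=W[reg&(W[...,2]>.122)]
    print(" rail",len(g),np.nanmean(g,0),cv2.minAreaRect(g[:,:2].astype(np.float32)),np.median(g[:,2]),g[:,2].max(),g[g[:,0].argmin()],g[g[:,0].argmax()])
```

```text
cam [0.41029317 0.02468823 1.16912431] 1.1237296
top table z -0.00021143075044560445
 blue [ 307  219   68   67 2677] [340.31415764 251.32274935] [ 0.50849925 -0.0252061   0.01772621] 1131 ((0.5072436332702637, -0.02667251229286194), (0.11389707773923874, 0.11016063392162323), 68.77766418457031) 0.08461219377594575
  grip 172 [ 0.50225293 -0.03638548  0.11700961] ((0.5029133558273315, -0.036757972091436386), (0.011845873668789864, 0.059521906077861786), 68.91142272949219) 0.12189406136812635
 blue [ 316  301   54   57 1660] [341.73433735 329.55060241] [ 0.33608673 -0.02667002  0.00634425] 0 None 0.0645547438978495
 rail 638 [0.49856209 0.28690386 0.12890704] ((0.5009797215461731, 0.2872921824455261), (0.009990938007831573, 0.2668629586696625), 89.23833465576172) 0.12911662561812504 0.13431065889382202 [0.36750542 0.28495947 0.12273058] [0.634408   0.28848942 0.13000093]
scene table z 0.0011783397293253462
 blue [ 265  160   77  124 4987] [304.39262081 227.58371767] [ 0.47740258 -0.02731938  0.04872918] 1334 ((0.5059562921524048, -0.026537559926509857), (0.1174476221203804, 0.11530674248933792), 69.19327545166016) 0.0840038938500577
  grip 254 [ 0.50711075 -0.03633842  0.11418025] ((0.5035523772239685, -0.0357297882437706), (0.013865447603166103, 0.06162695214152336), 69.15911102294922) 0.12228323344241641
 rail 596 [0.51082541 0.28698972 0.12967301] ((0.5004816055297852, 0.2876446545124054), (0.00965847633779049, 0.27166658639907837), 89.28999328613281) 0.13014518009493511 0.13554274875306455 [0.36462213 0.28636396 0.12711427] [0.63629189 0.28493612 0.12698169]
```

View pics/crop.png

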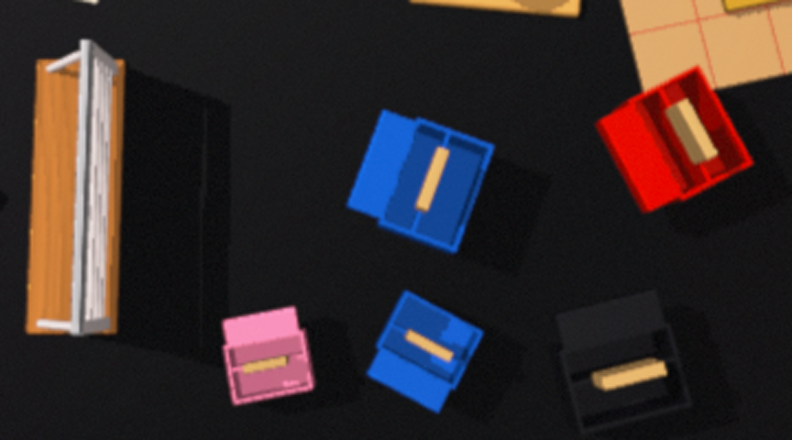

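The crop confirms the large blue bin at (342,252), with its lip toward image-left (+y) and its grip at about (.503,-.0366), yaw 69°. The rail middle is at (.5007,.2875), with its x axis at yaw 89.25°. The sizes match the description.

>>> step_arm(targets=[[[-0.8, -0.653, 0], [0, 0, -0.03]], [[-0.8, -0.653, 0], [0, 0, -0.03]], [[-0.8, -0.653, 0], [0, 0, -0.03]], [[-0.8, -0.653, 0], [0, 0, -0.03]], [[-0.8, -0.653, 0], [0, 0, -0.03]], [[-0.8, -0.653, 0], [0, 0, -0.03]], [[-0.8, -0.653, 0], [0, 0, -0.03]], [[-0.8, -0.653, 0], [0, 0, -0.03]], [[-0.8, -0.653, 0], [0, 0, -0.03]], [[-0.8, -0.653, 0], [0, 0, -0.03]]], jaw=60)

```text
time_s: 0.93
position: [0.3568, 0.2357, 0.1942]
tool_rot: [[-0.933, 0.36, -0.001], [0.36, 0.933, 0.0], [0.001, -0.0, -1.0]]
ft_force: [0.5, 1.0, -0.1]
grip_width: 0.0601
gripper_force: 0.0
```

```bash
cat >> h.py <<'E'
def go(x,y,z,yaw):
    s=env.observe(); R=np.array(s["tool_rot"]); p=np.array(s["position"])
    c,n=np.cos(np.radians(yaw)),np.sin(np.radians(yaw))
    T=np.array([[-n,c,0],[c,n,0],[0,0,-1]]).reshape(3,3); T[:,0]=np.cross(T[:,1],T[:,2])
    print("t",s["time_s"],"p",p.round(4),"yaw",np.degrees(np.arctan2(R[1,1],R[0,1])).round(2),"F",np.round(s["ft_force"],1),"w",s["grip_width"])
    print("shift",(R.T@(np.array([x,y,z])-p)/.3).round(4),"turn",(np.degrees(cv2.Rodrigues(R.T@T)[0].ravel())/45).round(4))
E
python3 -c "
from h import *
go(.503,-.0366,.18,69)"
```

```text
t 0.9333 p [0.3568 0.2357 0.1942] yaw 68.88 F [ 0.5  1.  -0.1] w 0.060073238760795775
shift [-0.7818 -0.671   0.0468] turn [-0.0002 -0.0007 -0.0028]
```

>>> step_arm(targets=[[[-0.782, -0.671, 0.047], [0, 0, -0.003]], [[-0.782, -0.671, 0.047], [0, 0, -0.003]], [[-0.782, -0.671, 0.047], [0, 0, -0.003]], [[-0.782, -0.671, 0.047], [0, 0, -0.003]], [[-0.782, -0.671, 0.047], [0, 0, -0.003]], [[-0.782, -0.671, 0.047], [0, 0, -0.003]], [[-0.782, -0.671, 0.047], [0, 0, -0.003]], [[-0.782, -0.671, 0.047], [0, 0, -0.003]], [[-0.782, -0.671, 0.047], [0, 0, -0.003]], [[-0.782, -0.671, 0.047], [0, 0, -0.003]]])

```text
time_s: 1.77
position: [0.5035, -0.0349, 0.1796]
tool_rot: [[-0.935, 0.356, -0.001], [0.356, 0.935, 0.001], [0.001, 0.0, -1.0]]
ft_force: [-1.3, 1.0, -0.4]
grip_width: 0.0595
gripper_force: 0.0
```

```bash
python3 -c "
from h import *
go(.503,-.0366,.083,69)"
```

```text
t 1.7667 p [ 0.5035 -0.0349  0.1796] yaw 69.15 F [-1.3  1.  -0.4] w 0.05954403792087688
shift [-0.0008 -0.0059  0.3221] turn [ 0.0004 -0.0018  0.0033]
```

>>> step_arm(targets=[[[0, -0.003, 0.06], [0, 0, 0]], [[0, -0.003, 0.12], [0, 0, 0]], [[0, -0.003, 0.18], [0, 0, 0]], [[0, -0.003, 0.24], [0, 0, 0]], [[0, -0.003, 0.28], [0, 0, 0]], [[0, -0.003, 0.31], [0, 0, 0]], [[0, -0.003, 0.322], [0, 0, 0]], [[0, -0.003, 0.322], [0, 0, 0]]], jaw=45)

```text
time_s: 2.43
position: [0.5028, -0.0354, 0.0834]
tool_rot: [[-0.935, 0.355, -0.001], [0.355, 0.935, 0.0], [0.001, 0.0, -1.0]]
ft_force: [-0.3, -0.4, 0.4]
grip_width: 0.0453
gripper_force: 0.0
```

Run:
```python
from h import *
go(.503,-.0366,.083,69)
d=get_image("scene"); cv2.imwrite("pics/s1.png",cv2.resize(d["img"][120:320,200:440,::-1],None,fx=2.5,fy=2.5))
```

```text
t 2.4333 p [ 0.5028 -0.0354  0.0834] yaw 69.23 F [-0.3 -0.4  0.4] w 0.0452672738397766
shift [-0.0021 -0.0037  0.0013] turn [ 0.0001 -0.0012  0.0052]
```

View pics/s1.png

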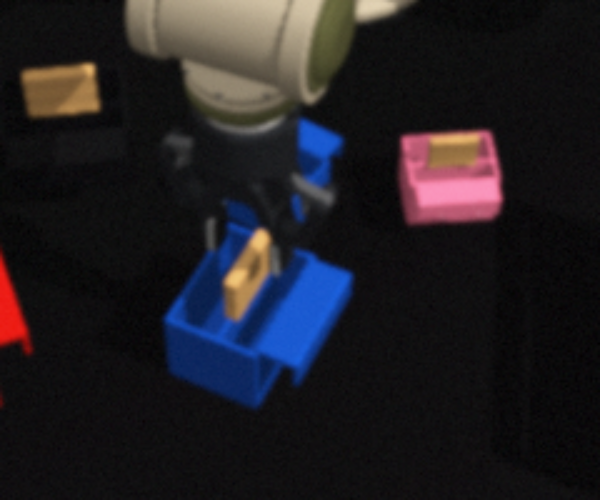

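Run:
```python
from h import *
d=get_image("scene"); W=cloud(d); s=env.observe()
p=np.array(s["position"]);R=np.array(s["tool_rot"])
pts=np.array([p+R@[0,y,z] for y in(-.0265,.0265) for z in(0,-.019)]+[[.503,-.0366,.118]])
u=cv2.projectPoints(pts,d["rvec"],d["tvec"],d["intrinsics"],None)[0].reshape(-1,2)
print(((u-[200,120])*2.5).round())
hsv=cv2.cvtColor(d["img"],cv2.COLOR_RGB2HSV)
m=(hsv[...,0]<25)&(hsv[...,1]>80)&(hsv[...,2]>90)&(W[...,2]>.112)&(abs(W[...,0]-.503)<.05)&(abs(W[...,1]+.036)<.05)
g=W[m];print(len(g),cv2.minAreaRect(g[:,:2].astype(np.float32)))
```

```text
[[217. 272.]
 [216. 258.]
 [277. 296.]
 [277. 281.]
 [246. 257.]]
187 ((0.5080454349517822, -0.027556924149394035), (0.03196552395820618, 0.060084786266088486), 66.70536041259766)
```

Run:
```python
from h import *
s=env.observe(); p=np.array(s["position"]);R=np.array(s["tool_rot"])
for n in("scene","top"):
    d=get_image(n); W=cloud(d); L=(W-p)@R
    for sg in(1,-1):
        y=L[...,1]*sg
        m=(y>.02)&(y<.036)&(abs(L[...,0])<.03)&(W[...,2]>.080)&(W[...,2]<.135)
        o=np.argwhere(m)
        q=L[m]; v=np.argsort(-q[:,2])[:12]
        print(n,sg,len(q)); print(np.c_[q[v].round(3),o[v][:,::-1],d["img"][o[v][:,0],o[v][:,1]]])
```

```text
scene 1 25
[[-2.10e-02  3.50e-02  4.00e-03  3.10e+02  2.49e+02  2.90e+01  8.90e+01
   2.07e+02]
 [ 2.10e-02  3.20e-02  4.00e-03  3.18e+02  2.33e+02  2.10e+01  7.20e+01
   1.73e+02]
 [-1.50e-02  3.20e-02  4.00e-03  3.10e+02  2.46e+02  2.40e+01  7.80e+01
   1.84e+02]
 [-1.40e-02  3.40e-02  4.00e-03  3.11e+02  2.46e+02  2.60e+01  8.80e+01
   2.02e+02]
 [ 9.00e-03  3.60e-02  4.00e-03  3.17e+02  2.38e+02  2.50e+01  8.80e+01
   2.06e+02]
 [-2.40e-02  3.20e-02  3.00e-03  3.08e+02  2.49e+02  2.00e+01  7.50e+01
   1.79e+02]
 [-2.90e-02  3.20e-02  2.00e-03  3.07e+02  2.51e+02  2.30e+01  7.60e+01
   1.82e+02]
 [-2.60e-02  3.50e-02  1.00e-03  3.09e+02  2.50e+02  2.50e+01  8.70e+01
   2.04e+02]
 [-2.40e-02  3.40e-02  1.00e-03  3.09e+02  2.49e+02  2.10e+01  8.30e+01
   1.95e+02]
 [-3.00e-03  2.80e-02 -3.80e-02  3.11e+02  2.28e+02  8.00e+01  8.70e+01
   1.01e+02]
 [-7.00e-03  2.80e-02 -4.20e-02  3.10e+02  2.28e+02  1.04e+02  1.06e+02
   1.14e+02]
 [-1.00e-02  2.70e-02 -4.30e-02  3.09e+02  2.29e+02  7.70e+01  8.50e+01
   1.14e+02]]
scene -1 30
[[-6.00e-03 -2.40e-02 -3.80e-02  2.86e+02  2.20e+02  2.1
[... 360 characters left out ...]
.20e+01]
 [ 8.00e-03 -2.30e-02 -4.30e-02  2.90e+02  2.13e+02  1.10e+01  3.20e+01
   7.50e+01]
 [ 5.00e-03 -2.30e-02 -4.30e-02  2.89e+02  2.14e+02  1.60e+01  2.60e+01
   5.20e+01]
 [-0.00e+00 -2.20e-02 -4.40e-02  2.88e+02  2.16e+02  1.70e+01  2.70e+01
   5.30e+01]
 [ 1.00e-02 -2.30e-02 -4.50e-02  2.90e+02  2.12e+02  1.80e+01  3.30e+01
   7.70e+01]
 [ 2.00e-03 -2.10e-02 -4.50e-02  2.89e+02  2.15e+02  1.30e+01  3.10e+01
   7.00e+01]
 [-1.10e-02 -2.50e-02 -4.60e-02  2.84e+02  2.19e+02  6.70e+01  6.90e+01
   8.00e+01]
 [ 5.00e-03 -2.30e-02 -4.70e-02  2.89e+02  2.13e+02  1.50e+01  2.10e+01
   3.70e+01]]
top 1 1
[[2.20e-02 3.30e-02 4.00e-03 3.27e+02 2.56e+02 3.30e+01 9.80e+01 2.07e+02]]
top -1 0
[]
```

Run:
```python
from h import *
s=env.observe(); p=np.array(s["position"]);R=np.array(s["tool_rot"])
d=get_image("scene"); W=cloud(d); L=(W-p)@R
for u in (309,311):
  for v in range(214,242,2): print(u,v,L[v,u].round(3),d["img"][v,u])
for u in (284,):
  for v in range(204,232,2): print(u,v,L[v,u].round(3),d["img"][v,u])
```

```text
309 214 [-0.01   0.028 -0.088] [28 27 25]
309 216 [-0.014  0.03  -0.088] [37 34 32]
309 218 [-0.014  0.03  -0.083] [59 59 59]
309 220 [-0.01   0.028 -0.071] [81 79 77]
309 222 [-0.01   0.028 -0.064] [91 88 87]
309 224 [-0.011  0.029 -0.061] [99 97 97]
309 226 [-0.008  0.027 -0.049] [101 100  99]
309 228 [-0.01   0.028 -0.045] [ 99 101 107]
309 230 [0.044 0.001 0.039] [ 46  62 104]
309 232 [0.045 0.001 0.048] [10 37 91]
309 234 [0.044 0.001 0.053] [11 34 82]
309 236 [0.044 0.001 0.061] [14 34 81]
309 238 [0.043 0.002 0.066] [ 9 32 79]
309 240 [0.045 0.001 0.076] [14 36 88]
311 214 [-0.011  0.033 -0.092] [20 20 21]
311 216 [-0.013  0.033 -0.089] [28 27 29]
311 218 [-0.011  0.032 -0.08 ] [26 26 25]
311 220 [-0.008  0.031 -0.07 ] [40 41 42]
311 222 [-0.008  0.031 -0.065] [62 64 63]
311 224 [-0.007  0.031 -0.057] [66 67 65]
311 226 [-0.009  0.031 -0.053] [72 71 75]
311 228 [0.05  0.003 0.039] [ 79  85 101]
311 230 [0.055 0.001 0.053] [38 54 95]
311 232 [0.051 0.003 0.053] [14 37 88]
311 234 [0.055 0.001 0.067] [11 36 87]
311 236 [0.052 0.002 0.07 ] [13 36 89]
311 238 [0.05  0.003 0.073] [10 36 92]
311 240 [0.05  0.003 0.082] [ 19  52 125]
284 204 [-0.011 -0.023 -0.091] [15 17 19]
284 206 [-0.007 -0.026 -0.08 ] [41 41 43]
284 208 [-0.01  -0.024 -0.078] [85 85 82]
284 210 [-0.01  -0.024 -0.072] [67 67 66]
284 212 [-0.01  -0.025 -0.066] [63 64 64]
284 214 [-0.01  -0.025 -0.06 ] [65 64 63]
284 216 [-0.012 -0.024 -0.056] [68 67 67]
284 218 [-0.011 -0.025 -0.048] [67 68 68]
284 220 [ 0.024 -0.045  0.009] [40 55 95]
284 222 [ 0.02  -0.043  0.01 ] [ 17  49 119]
284 224 [ 0.018 -0.043  0.014] [12 38 93]
284 226 [ 0.019 -0.043  0.022] [ 7 31 79]
284 228 [ 0.017 -0.042  0.026] [12 32 78]
284 230 [ 0.017 -0.042  0.032] [12 33 78]
```

Run:
```python
from h import *
d=dict(np.load("scene0.npz")); W=cloud(d)
p=np.array([.2088,.5085,.1938]); R=np.array([[-.925,.38,0],[.38,.925,0],[0,0,-1.]])
L=(W-p)@R
m=(abs(L[...,0])<.03)&(abs(L[...,1])<.07)&(L[...,2]>-.12)&(L[...,2]<.05)
for sg in(1,-1):
    q=L[m&(L[...,1]*sg>.02)]; print(q[np.argsort(-q[:,2])[:6]].round(3), len(q))
s=env.observe(); print(s["q"],s["position"])
d=get_image("top");W=cloud(d);L=(W-np.array(s["position"]))@np.array(s["tool_rot"])
print("top view highest",[ (W[v,u].round(3)) for v,u in ((240,345),(250,350),(262,345),(270,350))])
```

```text
[[-0.01   0.046 -0.053]
 [-0.01   0.048 -0.054]
 [-0.01   0.044 -0.054]
 [-0.008  0.047 -0.054]
 [-0.011  0.045 -0.055]
 [-0.01   0.043 -0.057]] 404
[[-0.008 -0.044 -0.051]
 [-0.009 -0.045 -0.055]
 [-0.012 -0.048 -0.055]
 [-0.011 -0.046 -0.055]
 [-0.005 -0.044 -0.057]
 [-0.01  -0.047 -0.057]] 375
[-1.75996060e+01  2.38332042e+01  9.13709935e+01  1.73121712e-03
  6.47164384e+01 -8.67588027e+01] [ 0.50352599 -0.03644567  0.08431883]
top view highest [array([ 0.492, -0.017,  0.415]), array([ 0.478, -0.025,  0.411]), array([ 0.469, -0.025,  0.272]), array([ 0.468, -0.05 ,  0.004])]
```

The cameras show the fingertips about 40 mm farther back than the stated TCP, so they sit above the grip. I'll close gently here: a stop at 12 mm would mean the grip is between the pads.

>>> step_arm(targets=[[[0, 0, 0], [0, 0, 0]], [[0, 0, 0], [0, 0, 0]], [[0, 0, 0], [0, 0, 0]], [[0, 0, 0], [0, 0, 0]], [[0, 0, 0], [0, 0, 0]], [[0, 0, 0], [0, 0, 0]]], jaw=5, grip_force=20)

```text
time_s: 3.23
position: [0.5032, -0.0365, 0.0836]
tool_rot: [[-0.935, 0.356, -0.0], [0.356, 0.935, 0.0], [0.0, 0.0, -1.0]]
ft_force: [-0.8, 0.4, 0.4]
grip_width: 0.005
gripper_force: 0.0
```

Run:
```python
from h import *
go(.503,-.0366,.083,69)
s=env.observe(); p=np.array(s["position"]);R=np.array(s["tool_rot"]); print(s["gripper_force"])
d=get_image("scene"); cv2.imwrite("pics/s2.png",cv2.resize(d["img"][150:300,230:410,::-1],None,fx=3.3,fy=3.3))
```

```text
t 3.2333 p [ 0.5032 -0.0365  0.0836] yaw 69.15 F [-0.8  0.4  0.4] w 0.004988232141481173
shift [ 0.0004 -0.0006  0.0021] turn [ 0.     -0.      0.0033]
0.0
```

View pics/s2.png

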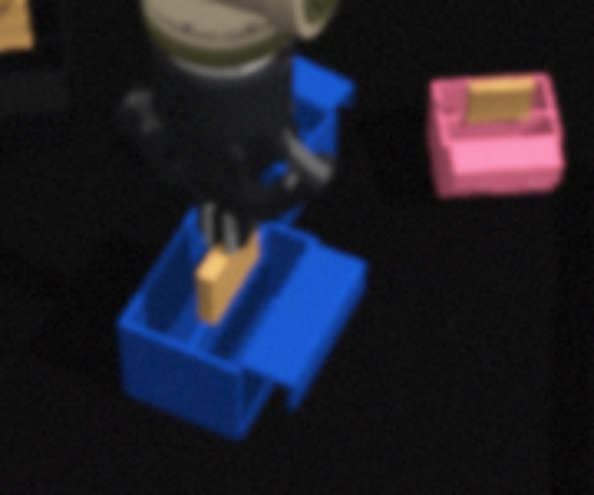

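The picture shows the shut fingers standing just above the grip, at about (220,230) in the crop, and they closed to 5 mm on nothing. The real tips are therefore about 40 mm behind the reported TCP. I'll open and go 40 mm lower.

>>> step_arm(targets=[[[0, 0, 0], [0, 0, 0]], [[0, 0, 0], [0, 0, 0]], [[0, 0, 0], [0, 0, 0]], [[0, 0, 0], [0, 0, 0]], [[0, 0, 0.03], [0, 0, 0]], [[0, 0, 0.06], [0, 0, 0]], [[0, 0, 0.09], [0, 0, 0]], [[0, 0, 0.115], [0, 0, 0]], [[0, 0, 0.13], [0, 0, 0]], [[0, 0, 0.133], [0, 0, 0]]], jaw=45)

```text
time_s: 4.12
position: [0.5027, -0.0363, 0.0425]
tool_rot: [[-0.935, 0.356, -0.002], [0.356, 0.935, 0.001], [0.002, -0.0, -1.0]]
ft_force: [-0.4, -0.5, 0.5]
grip_width: 0.0449
gripper_force: 0.0
```

>>> step_arm(targets=[[[0, 0, 0], [0, 0, 0]], [[0, 0, 0], [0, 0, 0]], [[0, 0, 0], [0, 0, 0]], [[0, 0, 0], [0, 0, 0]], [[0, 0, 0], [0, 0, 0]], [[0, 0, 0], [0, 0, 0]], [[0, 0, 0], [0, 0, 0]]], jaw=5, grip_force=50)

```text
time_s: 4.7
position: [0.5034, -0.0366, 0.044]
tool_rot: [[-0.935, 0.356, 0.001], [0.356, 0.935, -0.0], [-0.001, -0.0, -1.0]]
ft_force: [-0.4, -0.9, 2.7]
grip_width: 0.0113
gripper_force: 52.1
```

Gripped: it stopped at 11 mm with 52 N. Now lifting.

>>> step_arm(targets=[[[0, 0, -0.02], [0, 0, 0]], [[0, 0, -0.06], [0, 0, 0]], [[0, 0, -0.11], [0, 0, 0]], [[0, 0, -0.17], [0, 0, 0]], [[0, 0, -0.23], [0, 0, 0]], [[0, 0, -0.29], [0, 0, 0]], [[0, 0, -0.34], [0, 0, 0]], [[0, 0, -0.38], [0, 0, 0]], [[0, 0, -0.4], [0, 0, 0]], [[0, 0, -0.4], [0, 0, 0]]])

```text
time_s: 5.53
position: [0.5034, -0.0365, 0.1647]
tool_rot: [[-0.935, 0.356, 0.002], [0.356, 0.935, -0.0], [-0.002, 0.0, -1.0]]
ft_force: [-0.0, -0.1, -2.9]
grip_width: 0.0114
gripper_force: 51.3
```

Run:
```python
from h import *
# bin in tool frame: measure flange/tub in both views
s=env.observe(); p=np.array(s["position"]);R=np.array(s["tool_rot"])
for n in("scene","top"):
    d=get_image(n);W=cloud(d);hsv=cv2.cvtColor(d["img"],cv2.COLOR_RGB2HSV)
    b=(hsv[...,0]>100)&(hsv[...,0]<125)&(hsv[...,1]>150)&(hsv[...,2]>50)&(W[...,2]>.12)
    m=W[b&(W[...,2]>.18)]; print(n,len(m),np.nanpercentile(m[:,2],[50,95]),cv2.minAreaRect(m[:,:2].astype(np.float32)))
    A=np.c_[m[:,:2],np.ones(len(m))]
    f=m[(m[:,:2]-p[:2])@R[:2,1]>.037]  # flange: level?
    if len(f)>30: print(" flange fit",len(f),np.linalg.lstsq(np.c_[(f[:,:2]-p[:2])@R[:2,:2],np.ones(len(f))],f[:,2],rcond=None)[0])
go(.5007,.2485,.165,89.25)
```

```text
scene 1656 [0.19675185 0.20082203] ((0.5082212686538696, -0.02650301158428192), (0.11699862778186798, 0.11158490926027298), 69.96045684814453)
 flange fit 909 [-0.01185823 -0.28027555  0.21406548]
top 299 [0.19476721 0.19851512] ((0.46964845061302185, -0.023957286030054092), (0.09093227982521057, 0.03988978639245033), 68.32038879394531)
 flange fit 63 [0.01184771 0.15864618 0.18938904]
t 5.6333 p [ 0.5027 -0.0363  0.1631] yaw 69.15 F [-0.1 -0.1 -3.1] w 0.011274045659859146
shift [ 0.3442  0.8848 -0.0059] turn [ 3.000e-04 -1.600e-03 -4.467e-01]
```

>>> step_arm(targets=[[[0.01, 0.026, 0], [0, 0, -0.013]], [[0.034, 0.087, 0], [0, 0, -0.045]], [[0.067, 0.173, 0], [0, 0, -0.089]], [[0.108, 0.277, 0], [0, 0, -0.143]], [[0.148, 0.381, 0], [0, 0, -0.197]], [[0.189, 0.485, 0], [0, 0, -0.25]], [[0.229, 0.589, 0], [0, 0, -0.304]], [[0.27, 0.693, 0], [0, 0, -0.357]], [[0.303, 0.779, 0], [0, 0, -0.402]], [[0.325, 0.835, 0], [0, 0, -0.435]]])

```text
time_s: 6.47
position: [0.5, 0.2354, 0.1627]
tool_rot: [[-1.0, 0.018, -0.002], [0.018, 1.0, 0.0], [0.002, 0.0, -1.0]]
ft_force: [0.8, -0.7, -2.9]
grip_width: 0.0113
gripper_force: 51.2
```

Run:
```python
from h import *
go(.5007,.2425,.165,89.25)
```

```text
t 6.4667 p [0.5    0.2354 0.1627] yaw 88.98 F [ 0.8 -0.7 -2.9] w 0.011295128022099279
shift [-0.0018  0.0236 -0.0077] turn [ 0.0003 -0.0025 -0.006 ]
```

>>> step_arm(targets=[[[-0.002, 0.01, -0.004], [0, 0, -0.006]], [[-0.002, 0.022, -0.004], [0, 0, -0.006]], [[-0.002, 0.022, -0.004], [0, 0, -0.006]], [[-0.002, 0.022, -0.004], [0, 0, -0.006]], [[-0.002, 0.022, -0.004], [0, 0, -0.006]]])

```text
time_s: 6.88
position: [0.502, 0.238, 0.1648]
tool_rot: [[-1.0, 0.019, -0.0], [0.019, 1.0, -0.0], [0.0, -0.0, -1.0]]
ft_force: [-0.2, 0.4, -3.0]
grip_width: 0.0116
gripper_force: 51.2
```

Run:
```python
from h import *
go(.5007,.2425,.165,89.25)
s=env.observe(); p=np.array(s["position"])
d=get_image("scene");W=cloud(d);hsv=cv2.cvtColor(d["img"],cv2.COLOR_RGB2HSV)
cv2.imwrite("pics/s3.png",cv2.resize(d["img"][120:340,340:560,::-1],None,fx=2.7,fy=2.7))
b=(hsv[...,0]>100)&(hsv[...,0]<125)&(hsv[...,1]>150)&(hsv[...,2]>50)&(W[...,2]>.14)
m=W[b]; print(cv2.minAreaRect(m[m[:,2]>.185][:,:2].astype(np.float32)))
# flange top
f=m[(m[:,1]>.2425+.045)&(m[:,1]<.2425+.066)&(m[:,2]>.185)]
print(len(f),f[:,0].min(),f[:,0].max(),f[:,1].max(),np.median(f[:,2]),np.linalg.lstsq(np.c_[f[:,0]-.5,f[:,1]-.29,np.ones(len(f))],f[:,2],rcond=None)[0])
e=m[(m[:,2]<.2)&(m[:,1]>.30)];print("max y",np.percentile(m[:,1],[1,99,99.8]), "zmin lip",e[:,2].min() if len(e) else None)
```

```text
t 6.8833 p [0.502  0.238  0.1648] yaw 88.91 F [-0.2  0.4 -3. ] w 0.011610781910174455
shift [ 0.0046  0.0148 -0.0008] turn [-0.0003 -0.0005 -0.0074]
((0.5030878782272339, 0.24687600135803223), (0.11783698946237564, 0.11375594884157181), 86.73145294189453)
393 0.4541271418993451 0.5543030142795565 0.3076943780364995 0.19834739619593136 [-0.00473408 -0.04222874  0.19854822]
max y [0.19082396 0.30436989 0.30592326] zmin lip 0.1841862894383774
```

View pics/s3.png

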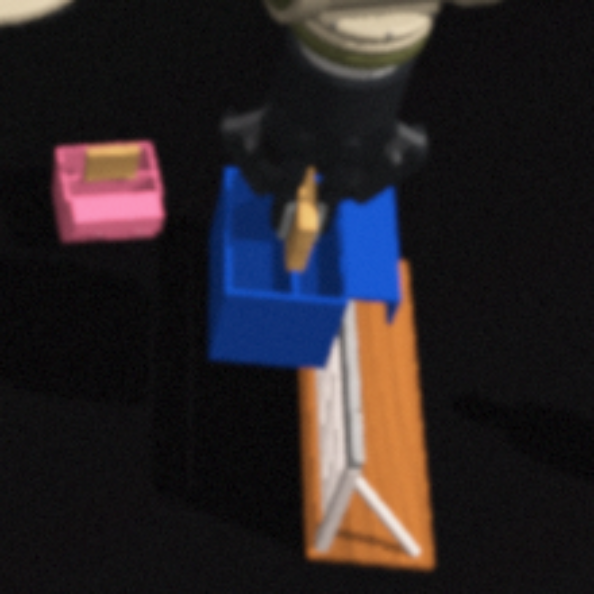

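The bin is over the rail with the downturn behind it, and there is about 11 mm clearance on each side of the rail. Lowering straight down now.

>>> step_arm(targets=[[[0.003, 0, 0.02], [0, 0, -0.007]], [[0.003, 0, 0.045], [0, 0, -0.007]], [[0.003, 0, 0.07], [0, 0, -0.007]], [[0.003, 0, 0.095], [0, 0, -0.007]], [[0.003, 0, 0.12], [0, 0, -0.007]], [[0.003, 0, 0.14], [0, 0, -0.007]], [[0.003, 0, 0.16], [0, 0, -0.007]], [[0.003, 0, 0.178], [0, 0, -0.007]], [[0.003, 0, 0.185], [0, 0, -0.007]], [[0.003, 0, 0.185], [0, 0, -0.007]]])

```text
time_s: 7.77
position: [0.5009, 0.2389, 0.1089]
tool_rot: [[-1.0, 0.012, -0.001], [0.012, 1.0, -0.0], [0.001, -0.0, -1.0]]
ft_force: [-0.2, -0.5, -2.5]
grip_width: 0.0115
gripper_force: 51.2
```

Run:
```python
from h import *
go(.5007,.2495,.102,89.25)
d=get_image("scene");cv2.imwrite("pics/s4.png",cv2.resize(d["img"][120:340,340:560,::-1],None,fx=2.7,fy=2.7))
```

```text
t 7.7667 p [0.5009 0.2389 0.1089] yaw 89.31 F [-0.2 -0.5 -2.5] w 0.011526321755725655
shift [0.0009 0.0353 0.0229] turn [-0.0003 -0.0011  0.0014]
```

View pics/s4.png

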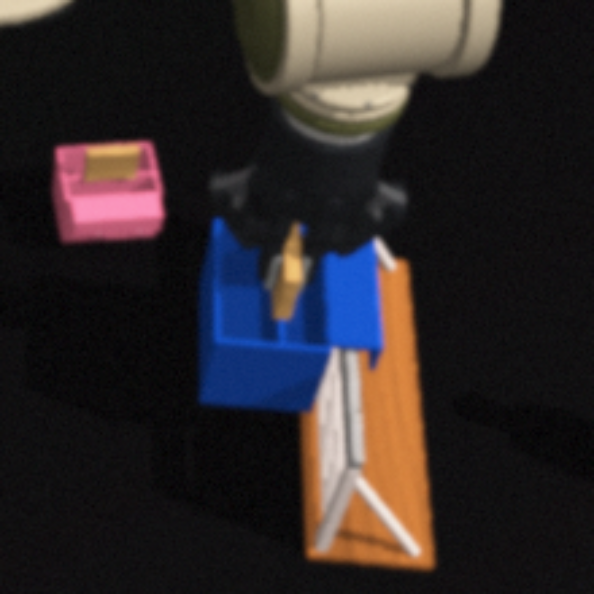

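The lip straddles the rail, with the downturn edge behind it at about (378,360). Next I move close to the slats and lower a little more.

>>> step_arm(targets=[[[0, 0.008, 0.004], [0, 0, 0]], [[0, 0.016, 0.008], [0, 0, 0]], [[0, 0.024, 0.012], [0, 0, 0]], [[0, 0.028, 0.016], [0, 0, 0]], [[0, 0.028, 0.018], [0, 0, 0]], [[0, 0.028, 0.018], [0, 0, 0]]])

```text
time_s: 8.32
position: [0.5011, 0.2474, 0.1039]
tool_rot: [[-1.0, 0.012, -0.0], [0.012, 1.0, -0.0], [0.0, -0.0, -1.0]]
ft_force: [0.2, -0.3, -3.3]
grip_width: 0.0117
gripper_force: 51.2
```

>>> step_arm(targets=[[[0, 0.002, 0.002], [0, 0, 0]], [[0, 0.004, 0.004], [0, 0, 0]], [[0, 0.006, 0.006], [0, 0, 0]], [[0, 0.006, 0.006], [0, 0, 0]]])

```text
time_s: 8.65
position: [0.5012, 0.2492, 0.1021]
tool_rot: [[-1.0, 0.012, -0.0], [0.012, 1.0, 0.0], [0.0, 0.0, -1.0]]
ft_force: [-0.2, -0.0, -2.4]
grip_width: 0.0113
gripper_force: 51.2
```

>>> step_arm(targets=[[[0, 0.001, 0.002], [0, 0, 0]], [[0, 0.002, 0.004], [0, 0, 0]], [[0, 0.002, 0.005], [0, 0, 0]], [[0, 0.002, 0.005], [0, 0, 0]]])

```text
time_s: 8.98
position: [0.5013, 0.2497, 0.101]
tool_rot: [[-1.0, 0.012, 0.0], [0.012, 1.0, -0.0], [-0.0, 0.0, -1.0]]
ft_force: [-0.2, -0.6, 0.5]
grip_width: 0.0115
gripper_force: 51.7
```

>>> step_arm(targets=[[[0, 0.001, 0.002], [0, 0, 0]], [[0, 0.002, 0.003], [0, 0, 0]], [[0, 0.002, 0.003], [0, 0, 0]]])

```text
time_s: 9.23
position: [0.5013, 0.2496, 0.101]
tool_rot: [[-1.0, 0.012, 0.001], [0.012, 1.0, -0.001], [-0.001, -0.001, -1.0]]
ft_force: [-3.6, -6.3, 8.8]
grip_width: 0.0114
gripper_force: 53.0
```

The bin touches both the slats (Fy −6 N) and the rail (Fz positive). I'll relax slightly, open the jaws and retreat upward.

>>> step_arm(targets=[[[0, -0.002, -0.003], [0, 0, 0]], [[0, -0.002, -0.003], [0, 0, 0]]])

```text
time_s: 9.4
position: [0.5013, 0.2496, 0.101]
tool_rot: [[-1.0, 0.012, 0.0], [0.012, 1.0, -0.0], [-0.0, -0.0, -1.0]]
ft_force: [-2.3, -2.5, 2.9]
grip_width: 0.0112
gripper_force: 52.3
```

>>> step_arm(targets=[[[0, 0, 0], [0, 0, 0]], [[0, 0, 0], [0, 0, 0]], [[0, 0, 0], [0, 0, 0]], [[0, 0, 0], [0, 0, 0]], [[0, 0, 0], [0, 0, 0]], [[0, 0, 0], [0, 0, 0]]], jaw=38)

```text
time_s: 9.9
position: [0.5012, 0.2498, 0.1007]
tool_rot: [[-1.0, 0.012, 0.0], [0.012, 1.0, 0.0], [-0.0, 0.0, -1.0]]
ft_force: [0.2, -0.7, -0.5]
grip_width: 0.0375
gripper_force: 0.2
```

Run:
```python
from h import *
go(.5007,.2495,.102,89.25)
d=get_image("scene");cv2.imwrite("pics/s5.png",cv2.resize(d["img"][120:340,340:560,::-1],None,fx=2.7,fy=2.7))
```

```text
t 9.9 p [0.5012 0.2498 0.1007] yaw 89.31 F [ 0.2 -0.7 -0.5] w 0.037514326496313935
shift [ 0.0018 -0.0009 -0.0044] turn [0.     0.     0.0014]
```

View pics/s5.png

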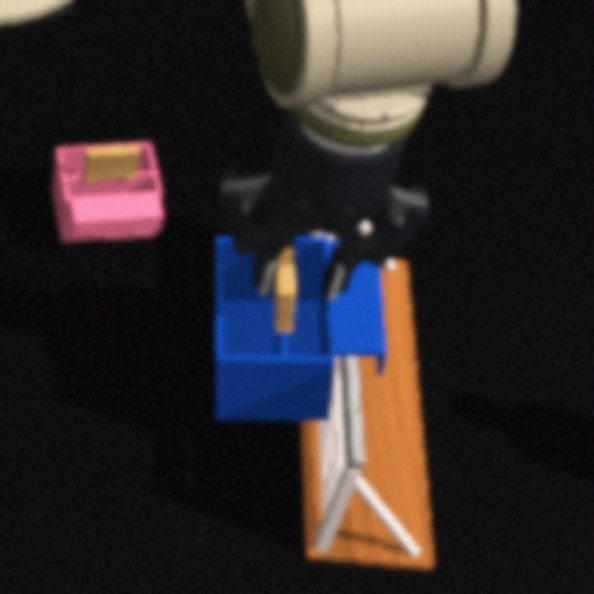

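Released: the bin hangs by its lip, and the fingers are clear of the grip at about (268,275) and (338,280). Retreating straight up.

>>> step_arm(targets=[[[0, 0, -0.02], [0, 0, 0]], [[0, 0, -0.06], [0, 0, 0]], [[0, 0, -0.12], [0, 0, 0]], [[0, 0, -0.2], [0, 0, 0]], [[0, 0, -0.28], [0, 0, 0]], [[0, 0, -0.36], [0, 0, 0]], [[0, 0, -0.44], [0, 0, 0]], [[0, 0, -0.5], [0, 0, 0]], [[0, 0, -0.5], [0, 0, 0]], [[0, 0, -0.5], [0, 0, 0]]])

```text
time_s: 10.78
position: [0.5013, 0.2498, 0.2516]
tool_rot: [[-1.0, 0.012, 0.002], [0.012, 1.0, 0.001], [-0.002, 0.001, -1.0]]
ft_force: [-0.4, 0.4, -0.0]
grip_width: 0.0379
gripper_force: 0.0
```

>>> step_arm(targets=[[[0.1, -0.1, 0], [0, 0, 0]], [[0.2, -0.2, 0], [0, 0, 0]], [[0.3, -0.3, 0], [0, 0, 0]], [[0.4, -0.4, 0], [0, 0, 0]], [[0.5, -0.5, 0], [0, 0, 0]], [[0.5, -0.5, 0], [0, 0, 0]], [[0.5, -0.5, 0], [0, 0, 0]], [[0.5, -0.5, 0], [0, 0, 0]]])

```text
time_s: 11.45
position: [0.3496, 0.1016, 0.2504]
tool_rot: [[-1.0, 0.013, -0.0], [0.013, 1.0, 0.0], [0.0, 0.0, -1.0]]
ft_force: [0.0, 0.2, -0.1]
grip_width: 0.0384
gripper_force: 0.0
```

Run:
```python
from h import *
go(.5,.25,.25,89.25)
o=dict(np.load("top0.npz"))
for n in("scene","top"):
    d=get_image(n);W=cloud(d);hsv=cv2.cvtColor(d["img"],cv2.COLOR_RGB2HSV)
    b=(hsv[...,0]>100)&(hsv[...,0]<125)&(hsv[...,1]>150)&(hsv[...,2]>50)&(W[...,1]>.15)
    m=W[b&(W[...,2]>.12)]
    print(n,cv2.minAreaRect(m[:,:2].astype(np.float32)),m[:,:2].min(0),m[:,:2].max(0),W[b][:,2].min())
    f=m[(m[:,1]>.285)&(m[:,1]<.310)];print(len(f),np.median(f[:,2]),f[:,0].min(),f[:,0].max(),np.linalg.lstsq(np.c_[f[:,0]-.5,f[:,1]-.3,np.ones(len(f))],f[:,2],rcond=None)[0])
    cv2.imwrite(f"pics/f_{n}.png",d["img"][...,::-1])
diff=cv2.absdiff(o["img"],d["img"]).max(2)
for k,(a,b_,c,e) in dict(red=(200,270,420,495),cup=(115,180,335,420)).items(): print(k,(diff[a:b_,c:e]>50).sum())
a=cv2.imread("pics/f_scene.png")[120:340,340:560];t=cv2.imread("pics/f_top.png")[170:340,140:310]
cv2.imwrite("pics/fin.png",np.hstack([cv2.resize(a,(400,400)),cv2.resize(t,(400,400))]))
```

```text
t 11.45 p [0.3496 0.1016 0.2504] yaw 89.27 F [ 0.   0.2 -0.1] w 0.038413246555677634
shift [-0.4949  0.501   0.0015] turn [ 0.0004 -0.0003  0.0004]
scene ((0.5022258758544922, 0.2689369022846222), (0.05793597921729088, 0.11240177601575851), 88.16389465332031) [0.44537391 0.24158533] [0.55809408 0.29952162] -0.0038518536536201035
214 0.13942578515873633 0.4522581740136126 0.5527039885384677 [ 0.00453444 -0.58790233  0.13267984]
top ((0.5028648972511292, 0.26884496212005615), (0.0634174644947052, 0.1106519103050232), 84.25350952148438) [0.44633644 0.2320157 ] [0.55639491 0.29940474] -0.005694516152036149
238 0.13843966759281479 0.45234066295517583 0.5487932511527321 [-0.00299476 -0.83407809  0.12896546]
red 0
cup 0
```

View pics/fin.png

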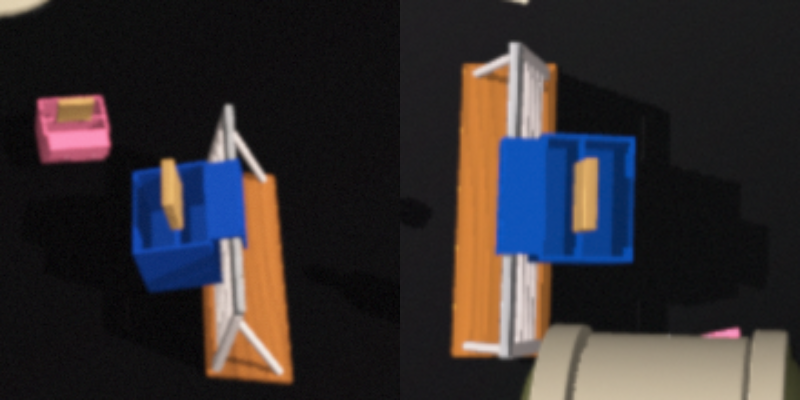

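The bin looks tilted, so I'll measure its profile.

Run:
```python
from h import *
for n in("scene","top","top"):
    d=get_image(n);W=cloud(d);hsv=cv2.cvtColor(d["img"],cv2.COLOR_RGB2HSV)
    reg=(abs(W[...,0]-.502)<.062)&(W[...,1]>.17)&(W[...,1]<.33)
    b=reg&(hsv[...,0]>100)&(hsv[...,0]<125)&(hsv[...,1]>150)&(hsv[...,2]>50)
    p=W[b]; q=p[:,1]
    print(n,"t",env.observe()["time_s"])
    for a in np.arange(.19,.32,.01):
        k=p[(q>=a)&(q<a+.01)]
        if len(k)>2: print(" y%.2f n%d z10/50/98"%(a,len(k)),np.percentile(k[:,2],[10,50,98]).round(3))
    g=W[reg&(hsv[...,0]<25)&(hsv[...,1]>80)&(hsv[...,2]>90)&(W[...,2]>.1)&(W[...,1]<.28)]
    print(" grip",len(g),g.mean(0),g.min(0),g.max(0))
```

```text
scene t 11.6
 y0.19 n214 z10/50/98 [0.072 0.088 0.102]
 y0.20 n263 z10/50/98 [0.055 0.072 0.106]
 y0.21 n318 z10/50/98 [0.034 0.06  0.108]
 y0.22 n271 z10/50/98 [0.035 0.047 0.115]
 y0.23 n238 z10/50/98 [0.038 0.071 0.119]
 y0.24 n234 z10/50/98 [0.054 0.091 0.123]
 y0.25 n387 z10/50/98 [0.051 0.091 0.13 ]
 y0.26 n542 z10/50/98 [0.052 0.106 0.134]
 y0.27 n347 z10/50/98 [0.06  0.133 0.138]
 y0.28 n261 z10/50/98 [0.135 0.138 0.142]
 y0.29 n91 z10/50/98 [0.131 0.139 0.143]
 grip 324 [0.50762399 0.22029902 0.14461842] [0.47030179 0.20899102 0.11357444] [0.53351799 0.23576662 0.16069417]
top t 11.65
 y0.19 n169 z10/50/98 [0.077 0.089 0.102]
 y0.20 n194 z10/50/98 [0.    0.061 0.106]
 y0.21 n212 z10/50/98 [0.031 0.036 0.11 ]
 y0.22 n263 z10/50/98 [0.033 0.037 0.115]
 y0.23 n150 z10/50/98 [0.036 0.091 0.118]
 y0.24 n128 z10/50/98 [0.043 0.076 0.122]
 y0.25 n274 z10/50/98 [0.048 0.063 0.13 ]
 y0.26 n525 z10/50/98 [0.049 0.125 0.134]
 y0.27 n334 z10/50/98 [0.054 0.133 0.139]
 y0.28 n271 z10/50/98 [0.135 0.138 0.142]
 y0.29 n105 z10/50/98 [0.125 0.138 0.142]
 grip 278 [0.49943939 0.21952099 0.14594324] [0.47082618 0.20907876 0.11399636] [0.52900894 0.23483467 0.15955599]
top t 11.7
 y0.19 n175 z10/50/98 [0.075 0.088 0.103]
 y0.20 n190 z10/50/98 [0.001 0.062 0.107]
 y0.21 n210 z10/50/98 [0.031 0.037 0.111]
 y0.22 n264 z10/50/98 [0.032 0.036 0.115]
 y0.23 n154 z10/50/98 [0.036 0.056 0.119]
 y0.24 n125 z10/50/98 [0.048 0.077 0.122]
 y0.25 n277 z10/50/98 [0.048 0.063 0.13 ]
 y0.26 n519 z10/50/98 [0.05  0.125 0.134]
 y0.27 n339 z10/50/98 [0.054 0.133 0.138]
 y0.28 n272 z10/50/98 [0.134 0.138 0.142]
 y0.29 n104 z10/50/98 [0.126 0.138 0.142]
 grip 282 [0.49945991 0.21954757 0.14600215] [0.47105081 0.2088302  0.11187116] [0.52945531 0.23544798 0.16021036]
```

Run:
```python
from h import *
for n,rows in(("top",(250,252,254)),("scene",(220,222,250))):
    d=dict(np.load(n+"0.npz"));W=cloud(d)
    for v in rows:
        print(n,v)
        us=range(182,214) if n=="top" else range(450,482)
        print(" ".join("(%.0f,%.0f|%d)"%(W[v,u,1]*1e3,W[v,u,2]*1e3,d["img"][v,u].mean()) for u in us))
# average over many rows for top view: profile in y,z with rail frame
d=dict(np.load("top0.npz"));W=cloud(d)
m=(W[...,0]>.40)&(W[...,0]<.60)&(W[...,1]>.25)&(W[...,1]<.36)&(W[...,2]>.015)
p=W[m]; yy=p[:,1]-(p[:,0]-.5007)*.0
for a in np.arange(.015,.135,.006):
    k=yy[(p[:,2]>=a)&(p[:,2]<a+.006)]
    if len(k)>3: print("z%.3f n%d"%(a,len(k)),np.percentile(k,[5,50,95]).round(4))
d=dict(np.load("top0.npz"))
```

```text
top 250
(329,5|122) (326,6|124) (323,11|152) (289,132|202) (288,131|201) (286,131|186) (285,127|134) (284,122|94) (283,116|130) (286,98|197) (284,98|208) (287,77|167) (286,72|192) (288,52|209) (285,57|195) (290,25|200) (285,37|168) (nan,nan|148) (288,7|125) (285,9|114) (283,8|91) (281,5|88) (279,8|78) (278,1|37) (275,5|15) (273,1|18) (272,-2|12) (269,-2|17) (267,-2|14) (265,-1|11) (261,5|15) (260,-0|15)
top 252
(328,9|121) (326,6|128) (324,5|157) (290,128|201) (288,130|199) (287,126|181) (284,129|119) (283,124|92) (284,115|129) (286,96|198) (283,99|207) (287,77|170) (285,75|190) (289,47|207) (286,53|195) (290,27|198) (286,33|169) (284,32|147) (287,11|125) (286,5|113) (283,10|91) (280,10|87) (278,8|78) (278,1|39) (276,-4|18) (274,-2|13) (271,1|15) (268,4|14) (267,-3|16) (264,2|14) (262,2|16) (260,0|13)
top 254
(328,7|121) (326,6|128) (323,7|158) (289,132|200) (288,130|200) (286,131|182) (283,131|114) (283,123|93) (284,114|146) (286,95|219) (292,64|210) (286,77|170) (285,74|190) (288,54|204) (286,52|195) (289,29|201) (286,35|179) (289,11|149) (287,8|126) (285,9|114) (283,5|89) (281,7|8
[... 1253 characters left out ...]
4,10|162) (325,11|135) (328,8|128) (331,7|128) (333,6|128) (335,6|125) (337,8|131) (339,8|134) (341,9|135) (343,7|135)
z0.021 n13 [0.2889 0.2903 0.2911]
z0.027 n93 [0.2843 0.2875 0.2902]
z0.033 n94 [0.283  0.2855 0.2876]
z0.045 n44 [0.2879 0.2899 0.2917]
z0.051 n144 [0.2838 0.286  0.2886]
z0.057 n23 [0.2826 0.2851 0.2873]
z0.063 n31 [0.2893 0.2911 0.2921]
z0.069 n86 [0.2845 0.2874 0.2902]
z0.075 n107 [0.2833 0.2854 0.2875]
z0.087 n6 [0.2841 0.2857 0.2866]
z0.093 n114 [0.2831 0.2853 0.2871]
z0.099 n15 [0.2831 0.2846 0.2858]
z0.105 n26 [0.2831 0.2845 0.2855]
z0.111 n67 [0.2826 0.2839 0.2854]
z0.117 n68 [0.282  0.2837 0.2851]
z0.123 n231 [0.2826 0.2861 0.2919]
z0.129 n242 [0.283  0.2874 0.2912]
```

The bin hangs tilted about 24° front-down: rim z is .102 at y .195 and .141 at y .285. It isn't upright, so I'll regrasp with the tool tilted to match the plate, then right and seat the bin again.

>>> step_arm(targets=[[[-0.1, 0.06, 0.02], [-0.1, 0, 0]], [[-0.2, 0.12, 0.04], [-0.2, 0, 0]], [[-0.3, 0.18, 0.07], [-0.3, 0, 0]], [[-0.4, 0.25, 0.1], [-0.4, 0, 0]], [[-0.5, 0.31, 0.118], [-0.533, 0, 0]], [[-0.5, 0.31, 0.118], [-0.533, 0, 0]], [[-0.5, 0.31, 0.118], [-0.533, 0, 0]], [[-0.5, 0.31, 0.118], [-0.533, 0, 0]], [[-0.5, 0.31, 0.118], [-0.533, 0, 0]]], jaw=45)

```text
time_s: 12.45
position: [0.5, 0.193, 0.2159]
tool_rot: [[-1.0, 0.01, 0.005], [0.011, 0.914, 0.406], [-0.001, 0.406, -0.914]]
ft_force: [-0.0, 0.7, 0.1]
grip_width: 0.0451
gripper_force: 0.0
```

```bash
cat >> h.py <<'E'
def tilt(n="top"):
    d=get_image(n);W=cloud(d);hsv=cv2.cvtColor(d["img"],cv2.COLOR_RGB2HSV)
    b=(abs(W[...,0]-.502)<.062)&(W[...,1]>.17)&(W[...,1]<.335)&(hsv[...,0]>100)&(hsv[...,0]<125)&(hsv[...,1]>150)&(hsv[...,2]>50)
    p=W[b]; Y=[];Z=[]
    for a in np.arange(.18,.33,.008):
        k=p[(p[:,1]>=a)&(p[:,1]<a+.008)]
        if len(k)>25: Y.append(a+.004);Z.append(np.percentile(k[:,2],97))
    f=np.polyfit(Y[:-1],Z[:-1],1)
    print(n,"tilt",np.degrees(np.arctan(f[0])).round(1),"y",p[p[:,2]>.08][:,1].min().round(4),p[:,1].max().round(4),"x",np.percentile(p[:,0],[.5,99.5]).round(4),"z",np.round(Z,3))
E
python3 - <<'E'
from h import *
s=env.observe();p=np.array(s["position"]);R=np.array(s["tool_rot"]);print(p.round(4),R.round(3))
print("to grasp",(R.T@(np.array([.5012,.2495,.087])-p)/.3).round(4)); tilt("scene");tilt()
E
```

```text
[0.5    0.193  0.2159] [[-1.     0.01   0.005]
 [ 0.011  0.914  0.406]
 [-0.001  0.406 -0.914]]
to grasp [-0.0017 -0.0022  0.4691]
scene tilt 23.6 y 0.1869 0.3005 x [0.445  0.5574] z [0.102 0.102 0.104 0.106 0.109 0.113 0.116 0.12  0.124 0.13  0.133 0.137
 0.14  0.143 0.141]
top tilt 24.8 y 0.1845 0.299 x [0.4462 0.5551] z [0.116 0.116 0.12  0.122 0.13  0.134 0.136 0.14  0.142 0.14 ]
```

>>> step_arm(targets=[[[-0.002, -0.002, 0.08], [0, 0, 0]], [[-0.002, -0.002, 0.16], [0, 0, 0]], [[-0.002, -0.002, 0.24], [0, 0, 0]], [[-0.002, -0.002, 0.31], [0, 0, 0]], [[-0.002, -0.002, 0.37], [0, 0, 0]], [[-0.002, -0.002, 0.42], [0, 0, 0]], [[-0.002, -0.002, 0.45], [0, 0, 0]], [[-0.002, -0.002, 0.465], [0, 0, 0]], [[-0.002, -0.002, 0.465], [0, 0, 0]]])

```text
time_s: 13.3
position: [0.5015, 0.2491, 0.0876]
tool_rot: [[-1.0, 0.011, 0.004], [0.011, 0.914, 0.406], [0.0, 0.406, -0.914]]
ft_force: [-0.2, 0.9, -0.1]
grip_width: 0.0451
gripper_force: 0.0
```

>>> step_arm(targets=[[[0, 0, 0], [0, 0, 0]], [[0, 0, 0], [0, 0, 0]], [[0, 0, 0], [0, 0, 0]], [[0, 0, 0], [0, 0, 0]], [[0, 0, 0], [0, 0, 0]], [[0, 0, 0], [0, 0, 0]], [[0, 0, 0], [0, 0, 0]]], jaw=5, grip_force=40)

```text
time_s: 13.88
position: [0.5021, 0.2466, 0.0868]
tool_rot: [[-1.0, 0.011, 0.005], [0.012, 0.915, 0.402], [-0.0, 0.402, -0.916]]
ft_force: [1.4, -8.6, -8.0]
grip_width: 0.0121
gripper_force: 37.8
```

Run:
```python
from h import *
s=env.observe();print(s["position"],np.array(s["tool_rot"])[:,2],s["ft_force"]);tilt("scene")
```

```text
[0.50211835 0.24664798 0.08675396] [ 0.00536782  0.40221623 -0.91552897] [ 1.39322791 -8.62570553 -7.99819223]
scene tilt 23.7 y 0.1841 0.3039 x [0.4466 0.5576] z [0.103 0.105 0.127 0.111 0.112 0.117 0.12  0.194 0.128 0.134 0.137 0.14
 0.144 0.145]
```

Gripped at 12 mm. Next I rotate the bin upright about its lip corner.

>>> step_arm(targets=[[[0, -0.002, -0.009], [0.053, 0, 0]], [[0, -0.005, -0.019], [0.107, 0, 0]], [[0, -0.007, -0.028], [0.16, 0, 0]], [[0, -0.01, -0.037], [0.213, 0, 0]], [[0, -0.012, -0.047], [0.267, 0, 0]], [[0, -0.015, -0.056], [0.32, 0, 0]], [[0, -0.017, -0.065], [0.373, 0, 0]], [[0, -0.02, -0.074], [0.427, 0, 0]], [[0, -0.022, -0.084], [0.48, 0, 0]], [[0, -0.024, -0.093], [0.533, 0, 0]]])

```text
time_s: 14.77
position: [0.5015, 0.2307, 0.1105]
tool_rot: [[-1.0, 0.013, 0.0], [0.013, 1.0, -0.002], [-0.0, -0.002, -1.0]]
ft_force: [-0.8, -0.8, -3.3]
grip_width: 0.011
gripper_force: 39.3
```

>>> step_arm(targets=[[[0, 0, 0], [0, 0, 0]], [[0, 0, 0], [0, 0, 0]]])

```text
time_s: 14.93
position: [0.5014, 0.2313, 0.1102]
tool_rot: [[-1.0, 0.011, -0.0], [0.011, 1.0, 0.001], [0.0, 0.001, -1.0]]
ft_force: [-0.3, -0.3, -2.4]
grip_width: 0.0117
gripper_force: 39.3
```

Run:
```python
from h import *
go(.5007,.2485,.11,89.25);tilt("scene");tilt("top")
```

```text
t 14.9333 p [0.5014 0.2313 0.1102] yaw 89.35 F [-0.3 -0.3 -2.4] w 0.011653856213251898
shift [0.0029 0.0574 0.0007] turn [ 0.0015 -0.0002  0.0021]
scene tilt 4.6 y 0.1753 0.2985 x [0.4456 0.5571] z [0.146 0.196 0.143 0.144 0.144 0.141 0.143 0.145 0.145 0.183 0.149 0.205
 0.148 0.147 0.148]
top tilt 5.9 y 0.1701 0.2984 x [0.4452 0.5549] z [0.144 0.144 0.144 0.112 0.146 0.146 0.147 0.148 0.147]
```

Run:
```python
from h import *
for n in("scene","top"):
    d=dict(np.load(n+"0.npz"));W=cloud(d);hsv=cv2.cvtColor(d["img"],cv2.COLOR_RGB2HSV)
    b=(hsv[...,0]>100)&(hsv[...,0]<125)&(hsv[...,1]>150)&(hsv[...,2]>50)&(W[...,0]>.42)
    p=W[b]; a=np.radians(69); x=(p[:,:2]-[.5032,-.0363])@[np.cos(a),np.sin(a)]*1e3+6
    for lo in range(-44,76,8):
        k=p[(x>=lo)&(x<lo+8)]
        if len(k)>25: print(n,lo,np.percentile(k[:,2],97).round(4),end="; ")
    print()
```

```text
scene -44 0.0774; scene -36 0.0764; scene -28 0.0767; scene -20 0.0773; scene -12 0.076; scene -4 0.0769; scene 4 0.075; scene 12 0.0766; scene 20 0.077; scene 28 0.0771; scene 36 0.08; scene 44 0.0809; scene 52 0.0807; scene 60 0.0811; scene 68 0.0808; 
top -44 0.0782; top -36 0.0747; top -28 0.0743; top -20 0.075; top -12 0.0742; top -4 0.0769; top 4 0.0769; top 12 0.0749; top 20 0.0745; top 28 0.0758; top 36 0.0796; top 44 0.0806; top 52 0.0797; top 60 0.0803; top 68 0.0809;
```

The bin is level in hand (the flange is naturally 4 mm above the rim). I'll press it in again with a slight 1.5° bottom-in bias, so the lower rear edge bears on the slats.

>>> step_arm(targets=[[[0, 0.01, 0.004], [-0.011, 0, 0]], [[0, 0.02, 0.008], [-0.022, 0, 0]], [[0, 0.03, 0.012], [-0.033, 0, 0]], [[0, 0.04, 0.016], [-0.033, 0, 0]], [[0, 0.048, 0.02], [-0.033, 0, 0]], [[0, 0.052, 0.024], [-0.033, 0, 0]], [[0, 0.054, 0.026], [-0.033, 0, 0]], [[0, 0.054, 0.026], [-0.033, 0, 0]]])

```text
time_s: 15.7
position: [0.5017, 0.2473, 0.1022]
tool_rot: [[-1.0, 0.012, -0.0], [0.012, 1.0, 0.026], [0.0, 0.026, -1.0]]
ft_force: [-0.1, -0.2, -2.8]
grip_width: 0.0117
gripper_force: 39.5
```

>>> step_arm(targets=[[[0, 0.002, 0.003], [0, 0, 0]], [[0, 0.004, 0.006], [0, 0, 0]], [[0, 0.004, 0.008], [0, 0, 0]], [[0, 0.004, 0.008], [0, 0, 0]]])

```text
time_s: 16.03
position: [0.5017, 0.2484, 0.0999]
tool_rot: [[-1.0, 0.012, 0.0], [0.012, 1.0, 0.026], [0.0, 0.026, -1.0]]
ft_force: [0.2, -0.9, -2.7]
grip_width: 0.0113
gripper_force: 39.4
```

>>> step_arm(targets=[[[0, 0.002, 0.002], [0, 0, 0]], [[0, 0.003, 0.003], [0, 0, 0]], [[0, 0.003, 0.003], [0, 0, 0]]])

```text
time_s: 16.28
position: [0.5019, 0.2492, 0.0993]
tool_rot: [[-1.0, 0.012, 0.001], [0.012, 1.0, 0.026], [-0.0, 0.026, -1.0]]
ft_force: [0.6, -1.8, -1.8]
grip_width: 0.0118
gripper_force: 39.6
```

>>> step_arm(targets=[[[0, 0.002, 0.002], [0, 0, 0]], [[0, 0.003, 0.003], [0, 0, 0]], [[0, 0.003, 0.003], [0, 0, 0]]])

```text
time_s: 16.53
position: [0.5021, 0.2496, 0.0991]
tool_rot: [[-1.0, 0.012, 0.001], [0.012, 1.0, 0.025], [-0.001, 0.025, -1.0]]
ft_force: [-1.7, -5.4, 5.6]
grip_width: 0.0116
gripper_force: 40.7
```

Both contacts are seated. Now I release in small steps and check.

>>> step_arm(targets=[[[0, 0, 0], [0, 0, 0]], [[0, 0, 0], [0, 0, 0]]], grip_force=20)

```text
time_s: 16.7
position: [0.5021, 0.2497, 0.0991]
tool_rot: [[-1.0, 0.012, 0.001], [0.012, 1.0, 0.025], [-0.001, 0.025, -1.0]]
ft_force: [-0.7, -5.6, 4.5]
grip_width: 0.0116
gripper_force: 40.7
```

>>> step_arm(targets=[[[0, 0, 0], [0, 0, 0]], [[0, 0, 0], [0, 0, 0]], [[0, 0, 0], [0, 0, 0]], [[0, 0, 0], [0, 0, 0]]], jaw=16)

```text
time_s: 17.03
position: [0.502, 0.2503, 0.0984]
tool_rot: [[-1.0, 0.012, 0.001], [0.012, 1.0, 0.026], [-0.001, 0.026, -1.0]]
ft_force: [0.3, -2.4, 2.0]
grip_width: 0.016
gripper_force: 0.9
```

Run:
```python
from h import *
tilt("scene");tilt("top");s=env.observe();print(s["ft_force"],s["wrist_torque"],s["gripper_force"])
```

```text
scene tilt 13.6 y 0.1913 0.3149 x [0.4464 0.5573] z [0.134 0.131 0.131 0.147 0.129 0.13  0.133 0.179 0.133 0.178 0.137 0.186
 0.14  0.139 0.139]
top tilt 10.6 y 0.1704 0.3159 x [0.4456 0.5552] z [0.131 0.13  0.13  0.09  0.111 0.136 0.137 0.139 0.138 0.137]
[ 0.13970092 -2.19602223  1.68993523] [-0.25302874 -0.04146245 -0.00103806] 0.9207153506577015
```

>>> step_arm(targets=[[[0, -0.004, -0.003], [0, 0, 0]], [[0, -0.007, -0.005], [0, 0, 0]], [[0, -0.007, -0.005], [0, 0, 0]], [[0, -0.007, -0.005], [0, 0, 0]]])

```text
time_s: 17.47
position: [0.5017, 0.2481, 0.0997]
tool_rot: [[-1.0, 0.012, 0.0], [0.012, 1.0, 0.026], [0.0, 0.026, -1.0]]
ft_force: [-0.2, -1.0, 0.9]
grip_width: 0.0163
gripper_force: 0.5
```

Run:
```python
from h import *
tilt("scene");tilt("top");s=env.observe();print(s["ft_force"],s["wrist_torque"],s["gripper_force"])
```

```text
scene tilt 7.3 y 0.1914 0.3137 x [0.4461 0.5575] z [0.181 0.13  0.128 0.146 0.129 0.13  0.13  0.186 0.158 0.179 0.138 0.191
 0.14  0.139 0.14 ]
top tilt 11.6 y 0.1702 0.3146 x [0.4456 0.5551] z [0.13  0.129 0.128 0.076 0.135 0.135 0.139 0.138 0.137]
[ 0.46741545 -1.28150746  1.19585027] [-0.12811517  0.0704996  -0.00928998] 0.527220256626606
```

>>> step_arm(targets=[[[0, -0.002, 0], [0, 0, 0]], [[0, -0.004, 0], [0, 0, 0]], [[0, -0.004, 0], [0, 0, 0]], [[0, -0.004, 0], [0, 0, 0]]], jaw=20)

```text
time_s: 17.9
position: [0.5017, 0.2469, 0.0996]
tool_rot: [[-1.0, 0.012, 0.0], [0.012, 1.0, 0.026], [0.0, 0.026, -1.0]]
ft_force: [-0.8, 0.1, -0.2]
grip_width: 0.0203
gripper_force: 0.3
```

```bash
cat >> h.py <<'E'
def st():
    for n in("scene","top"):
        d=get_image(n);W=cloud(d);hsv=cv2.cvtColor(d["img"],cv2.COLOR_RGB2HSV)
        c=(abs(W[...,0]-.502)<.062)&(hsv[...,0]>100)&(hsv[...,0]<125)&(hsv[...,1]>150)&(hsv[...,2]>50)&(W[...,2]<.15)
        p=W[c&(W[...,1]>.17)&(W[...,1]<.335)]; ym=np.percentile(p[:,1],99.7)
        rim=p[(p[:,1]<ym-.085)]; fl=p[(p[:,1]>ym-.03)&(p[:,1]<ym-.008)]
        yr=np.percentile(rim[:,1],30)
        top=rim[rim[:,2]>np.percentile(rim[:,2],97)-.004]
        a,b=top[:,1].mean(),np.median(top[:,2]); f=np.median(fl[:,2])
        print(n,"lip y",ym.round(4),"flange",f.round(4),"rim",a.round(3),b.round(4),"tilt~",np.degrees(np.arctan((f-.004-b)/(fl[:,1].mean()-a))).round(1))
    s=env.observe();print(s["time_s"],"F",np.round(s["ft_force"],2),"T",np.round(s["wrist_torque"],3),s["gripper_force"],s["position"])
E
python3 - <<'E'
from h import *
st()
E
```

```text
scene lip y 0.311 flange 0.1354 rim 0.205 0.1253 tilt~ 4.1
top lip y 0.3117 flange 0.1345 rim 0.203 0.1246 tilt~ 3.7
18.0 F [ 0.96 -0.97 -0.27] T [-0.093 -0.015 -0.003] 0.351140162529191 [0.50175402 0.24687491 0.09965021]
```

>>> step_arm(targets=[[[0, -0.003, 0.002], [0, 0, 0]], [[0, -0.006, 0.003], [0, 0, 0]], [[0, -0.006, 0.003], [0, 0, 0]], [[0, -0.006, 0.003], [0, 0, 0]]])

```text
time_s: 18.33
position: [0.5017, 0.245, 0.0987]
tool_rot: [[-1.0, 0.012, 0.0], [0.012, 1.0, 0.026], [0.0, 0.026, -1.0]]
ft_force: [-0.5, -0.8, -0.4]
grip_width: 0.02
gripper_force: 0.5
```

Run:
```python
from h import *
st()
```

```text
scene lip y 0.3099 flange 0.1352 rim 0.206 0.1239 tilt~ 5.0
top lip y 0.3099 flange 0.134 rim 0.201 0.1224 tilt~ 4.9
18.4333 F [ 0.68  0.27 -1.93] T [-0.144 -0.03   0.022] 0.5446474128984846 [0.5017319  0.24505973 0.09870187]
```

>>> step_arm(targets=[[[0, 0, 0.002], [0, 0, 0]], [[0, 0, 0.002], [0, 0, 0]]], jaw=24)

```text
time_s: 18.6
position: [0.5018, 0.2452, 0.0981]
tool_rot: [[-1.0, 0.012, 0.0], [0.012, 1.0, 0.026], [-0.0, 0.026, -1.0]]
ft_force: [-0.1, -0.9, 0.6]
grip_width: 0.0238
gripper_force: 0.3
```

>>> step_arm(targets=[[[0, 0, 0.002], [0, 0, 0]], [[0, 0, 0.002], [0, 0, 0]]], jaw=28)

```text
time_s: 18.77
position: [0.5018, 0.2452, 0.0975]
tool_rot: [[-1.0, 0.012, 0.0], [0.012, 1.0, 0.026], [-0.0, 0.026, -1.0]]
ft_force: [-0.0, -0.3, 0.5]
grip_width: 0.0284
gripper_force: 0.3
```

>>> step_arm(targets=[[[0, 0, 0.002], [0, 0, 0]], [[0, 0, 0.002], [0, 0, 0]]], jaw=32)

```text
time_s: 18.93
position: [0.5018, 0.2452, 0.0969]
tool_rot: [[-1.0, 0.012, 0.0], [0.012, 1.0, 0.026], [-0.0, 0.026, -1.0]]
ft_force: [0.6, -0.5, 1.0]
grip_width: 0.0323
gripper_force: 0.3
```

>>> step_arm(targets=[[[0, 0, 0.002], [0, 0, 0]], [[0, 0, 0.002], [0, 0, 0]]], jaw=36)

```text
time_s: 19.1
position: [0.5017, 0.2452, 0.0963]
tool_rot: [[-1.0, 0.012, 0.0], [0.012, 1.0, 0.026], [0.0, 0.026, -1.0]]
ft_force: [0.9, -0.7, 0.3]
grip_width: 0.0361
gripper_force: 0.3
```

Run:
```python
from h import *
st()
```

```text
scene lip y 0.304 flange 0.1337 rim 0.201 0.1157 tilt~ 9.6
top lip y 0.3052 flange 0.1331 rim 0.199 0.1147 tilt~ 9.5
19.2 F [-0.31 -1.24 -0.2 ] T [-0.138 -0.026  0.018] 0.35000459756702185 [0.50173337 0.24518143 0.09632294]
```

The flange is now resting on the rail and the lower rear edge bears on the slats. I'll ease it the rest of the way until the hook engages.

>>> step_arm(targets=[[[0, -0.004, 0.001], [0, 0, 0]], [[0, -0.009, 0.002], [0, 0, 0]], [[0, -0.014, 0.004], [0, 0, 0]], [[0, -0.019, 0.005], [0, 0, 0]], [[0, -0.024, 0.006], [0, 0, 0]], [[0, -0.029, 0.008], [0, 0, 0]], [[0, -0.034, 0.009], [0, 0, 0]], [[0, -0.039, 0.01], [0, 0, 0]], [[0, -0.044, 0.012], [0, 0, 0]], [[0, -0.046, 0.012], [0, 0, 0]]])

```text
time_s: 20.03
position: [0.5016, 0.2313, 0.0923]
tool_rot: [[-1.0, 0.012, 0.0], [0.012, 1.0, 0.026], [0.0, 0.026, -1.0]]
ft_force: [-1.0, -0.8, -0.8]
grip_width: 0.0357
gripper_force: 0.4
```

Run:
```python
from h import *
st()
```

```text
scene lip y 0.2958 flange 0.1318 rim 0.2 0.1082 tilt~ 14.6
top lip y 0.2994 flange 0.1341 rim 0.191 0.1025 tilt~ 17.4
20.1333 F [-0.03 -0.89 -0.04] T [-0.113  0.049 -0.034] 0.48274348257109523 [0.50158638 0.23138229 0.09237177]
```

>>> step_arm(targets=[[[0, -0.004, 0.001], [0, 0, 0]], [[0, -0.009, 0.002], [0, 0, 0]], [[0, -0.014, 0.003], [0, 0, 0]], [[0, -0.02, 0.003], [0, 0, 0]], [[0, -0.02, 0.003], [0, 0, 0]], [[0, -0.02, 0.003], [0, 0, 0]]])

```text
time_s: 20.63
position: [0.5016, 0.2255, 0.0914]
tool_rot: [[-1.0, 0.012, 0.001], [0.012, 1.0, 0.026], [-0.0, 0.026, -1.0]]
ft_force: [-1.2, -0.4, 0.7]
grip_width: 0.0361
gripper_force: 0.0
```

Run:
```python
from h import *
st();tilt("scene");tilt()
```

```text
scene lip y 0.2965 flange 0.1332 rim 0.2 0.1051 tilt~ 17.6
top lip y 0.2986 flange 0.1344 rim 0.188 0.0987 tilt~ 19.3
20.7333 F [ 0.16  0.09 -0.51] T [-0.005 -0.007 -0.029] 0.0 [0.50155578 0.22557678 0.09138585]
scene tilt 5.7 y 0.1765 0.2989 x [0.4457 0.5575] z [0.173 0.144 0.103 0.106 0.109 0.111 0.118 0.153 0.123 0.151 0.134 0.138
 0.141 0.143 0.141]
top tilt 23.1 y 0.186 0.2993 x [0.4523 0.5583] z [0.101 0.13  0.132 0.135 0.138 0.142]
```

The gripper force is 0, so the bin now hangs freely, hooked by its full lip. The shift analysis shows the real tilt is about 18°, because the 4 mm flange step inflated my earlier 24° figure. I'll open wide so nothing drags and go straight up.

>>> step_arm(targets=[[[0, 0, 0], [0, 0, 0]], [[0, 0, 0], [0, 0, 0]], [[0, 0, 0], [0, 0, 0]], [[0, 0, 0], [0, 0, 0]], [[0, 0, 0], [0, 0, 0]]], jaw=60)

```text
time_s: 21.25
position: [0.5015, 0.2255, 0.0913]
tool_rot: [[-1.0, 0.012, 0.0], [0.012, 1.0, 0.026], [0.0, 0.026, -1.0]]
ft_force: [-0.3, 0.2, 0.2]
grip_width: 0.0597
gripper_force: 0.0
```

>>> step_arm(targets=[[[0, 0, -0.02], [0, 0, 0]], [[0, 0, -0.06], [0, 0, 0]], [[0, 0, -0.12], [0, 0, 0]], [[0, 0, -0.2], [0, 0, 0]], [[0, 0, -0.28], [0, 0, 0]], [[0, 0, -0.36], [0, 0, 0]], [[0, 0, -0.44], [0, 0, 0]], [[0, 0, -0.5], [0, 0, 0]], [[0, 0, -0.5], [0, 0, 0]]])

```text
time_s: 22.0
position: [0.5027, 0.2219, 0.2456]
tool_rot: [[-1.0, 0.012, 0.008], [0.012, 1.0, 0.027], [-0.007, 0.027, -1.0]]
ft_force: [0.3, 0.4, 0.2]
grip_width: 0.0597
gripper_force: 0.0
```

>>> step_arm(targets=[[[0.1, -0.1, 0], [0, 0, 0]], [[0.2, -0.2, 0], [0, 0, 0]], [[0.3, -0.3, 0], [0, 0, 0]], [[0.4, -0.4, 0], [0, 0, 0]], [[0.5, -0.5, 0], [0, 0, 0]], [[0.5, -0.5, 0], [0, 0, 0]], [[0.5, -0.5, 0], [0, 0, 0]], [[0.5, -0.5, 0], [0, 0, 0]]])

```text
time_s: 22.67
position: [0.35, 0.0735, 0.2375]
tool_rot: [[-1.0, 0.013, 0.001], [0.013, 1.0, 0.026], [-0.001, 0.026, -1.0]]
ft_force: [0.6, 0.3, -0.3]
grip_width: 0.0599
gripper_force: 0.0
```

Run:
```python
from h import *
for n in("scene","top"):
    d=get_image(n);W=cloud(d);hsv=cv2.cvtColor(d["img"],cv2.COLOR_RGB2HSV)
    c=(abs(W[...,0]-.502)<.062)&(W[...,1]>.17)&(W[...,1]<.335)&(hsv[...,0]>100)&(hsv[...,0]<125)&(hsv[...,1]>150)&(hsv[...,2]>50)
    p=W[c]; r=[]
    for a in np.arange(.184,.304,.008):
        k=p[(p[:,1]>=a)&(p[:,1]<a+.008)]
        if len(k)>10: r.append((a+.004,np.percentile(k[:,2],95)))
    r=np.array(r); print(n,r.round(3).tolist())
    k=r[(r[:,0]>.19)&(r[:,0]<.255)]; f=r[(r[:,0]>.268)&(r[:,0]<.294)]
    print(" rim tilt",np.degrees(np.arctan(np.polyfit(*k.T,1)[0])),"flange tilt",np.degrees(np.arctan(np.polyfit(*f.T,1)[0])))
    fl=p[(p[:,1]>.275)&(p[:,1]<.29)&(p[:,2]>.12)]
    A=np.c_[fl[:,:2]-[.5,.285],np.ones(len(fl))]; print(" flange plane",np.linalg.lstsq(A,fl[:,2],rcond=None)[0], len(fl),fl[:,0].min(),fl[:,0].max())
    # plate face tilt
    g=W[(abs(W[...,0]-.502)<.03)&(W[...,1]>.19)&(W[...,1]<.26)&(hsv[...,0]<25)&(hsv[...,1]>80)&(hsv[...,2]>60)]
    g=g[g[:,2]>.1]; print(" plate",len(g),g[:,1:].min(0),g[:,1:].max(0))
a=d["img"]; o=np.load("top0.npz")["img"]; diff=cv2.absdiff(a,o).max(2)
print((diff[200:270,420:495]>50).sum(),(diff[115:180,335:420]>50).sum(),(diff[300:370,315:370]>50).sum(),(diff[170:330,155:180]>60).sum())
```

```text
scene [[0.188, 0.101], [0.196, 0.101], [0.204, 0.104], [0.212, 0.108], [0.22, 0.107], [0.228, 0.114], [0.236, 0.116], [0.244, 0.121], [0.252, 0.123], [0.26, 0.131], [0.268, 0.134], [0.276, 0.138], [0.284, 0.142], [0.292, 0.143]]
 rim tilt 22.025920907129684 flange tilt 20.31520964368658
 flange plane [0.00460839 0.35775422 0.13852594] 361 0.45200642419073445 0.5519621237378471
 plate 320 [0.2087695  0.11295171] [0.23631367 0.16037916]
top [[0.188, 0.101], [0.196, 0.1], [0.204, 0.105], [0.212, 0.108], [0.22, 0.109], [0.228, 0.114], [0.236, 0.117], [0.244, 0.122], [0.252, 0.122], [0.26, 0.131], [0.268, 0.134], [0.276, 0.138], [0.284, 0.141], [0.292, 0.142], [0.3, 0.129]]
 rim tilt 22.045571080810944 flange tilt 19.417790315269073
 flange plane [0.00755804 0.36757942 0.1374115 ] 407 0.4522591822700645 0.5492293436865708
 plate 272 [0.20900748 0.11406642] [0.23495611 0.15978933]
0 0 1354 0
```

The bin hangs by its full lip: lip x is .452–.552, inside the rail's .366–.636. It is steady and the arm is clear. The red bin and cup show no change. A flush, fully upright release was already tried: friction on the rail is too low to hold it, so it always settles onto its hook. I'm handing in.

Run:
```python
from h import *
st(); print(close_job())
```

```text
scene lip y 0.2963 flange 0.1336 rim 0.2 0.1035 tilt~ 19.1
top lip y 0.298 flange 0.1342 rim 0.2 0.1031 tilt~ 19.2
22.8667 F [ 0.37  0.64 -0.55] T [-0.005 -0.011  0.018] 0.0 [0.35024122 0.07409112 0.23717242]
the job is handed in; nothing more can be done
None
```

I handed the job in with the blue bin hanging still on the rail by its whole lip, but tilted about 19° front-down instead of fully upright, because it tipped both times I released it upright; the red bin and tea cup are undisturbed.

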